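# Drop the spent battery cells into the collection jar

### The arm

A 7-joint arm with a two-finger parallel gripper is mounted at the origin on a cart in front of the work surface, level with it; the furniture and walls round the work are solid. World frame = base frame: x ahead of the robot, y to its left, z up, the work surface at z = 0. Lengths are in m, angles in rad, forces in N, time in s.
With the tool pointing down it reaches from about 0.4 to 0.75 m from the base axis. Payload 19.5 kg.
Tool frame: the origin (TCP) lies midway between the tips of the shut fingers; the grasp point (between the pads) lies 19 mm behind it; z points along the fingers, y is the line along which they close (so a half turn about z gives the same grasp; the last joint's range is limited). The gripper opens to 85 mm and grips with 20 to 120 N. Pads are 22 mm wide; open, the fingers measure 114 mm over their backs; the gripper's body (76 mm by 85 mm) begins 54 mm behind the grasp point. The pads swing forward as they close: fully open they stand 13 mm farther back than shut.
Start: joints at [-1.182, 0.707, -0.028, 1.485, 0.022, 0.951, -0.075], TCP at [0.24, 0.522, 0.231] pointing down, gripper open.
Joint ranges: [-2.71, 2.71], [-0.32, 2.16], [-1.57, 1.52], [0, 2.45], [-1.46, 4.6], [0, 2.02], [-2.83, 2.83]. Speed limits (rad/s): [1.89, 1.89, 2.57, 2.57, 3.01, 3.01, 3.01].

### API

Orientations are given as a unit quaternion [x, y, z, w].
In Python, from rig import r, viewer, job, search_frame, outline_of, place_of gives the robot as it stands. The module is installed in compiled form; this text tells all that it offers.
- The arm moves only by the tool arm_command, never from a script. Its argument "moves" is a list of rows, each a list of 3 entries, a list of its own where there are three numbers: the shift along the tool's x, y, z in mm, then the turn, a rotation vector about the tool's x, y, z in degrees, then the closure, from -1 (fully open) to 1 (shut). A call has 1 to 5 rows; each row is the pose to reach, as a shift and turn from the pose commanded when the call began, along the tool's axes at that moment; what a row does not reach only later rows make up. A row lasts 1/10 s, in which the tool goes at most 50 mm and 8.59 degrees, less where a joint would pass 70% of its speed; a pose out of reach is approached as far as the arm can. A call with a gripper value outside its range is refused whole. The fingers move at their own pace and stop on an object; "force" is the grip in N (left out, the last holds). Time passes only in rows, so rows that repeat a pose let the fingers close. It gives the time, the measured TCP pose, the force, the opening and the grip force at its end, in the units of the state.
- r.state(): the state, without advancing time (a new reading comes with each control period).
- viewer.grab_frame(name): name is "scene" or "top" or "wrist"; returns a dict with "frame" (420x560x3 uint8, red, green, blue), "K" (3x3 intrinsics, pixels), "world_to_cam" (4x4, takes a point from world to camera coordinates). Camera axes: x right, y up, looking along -z (the intrinsics and any distortion apply to the point x, -y, -z); pixel columns grow to the right and rows downward; lengths in m; the calibration is good to about 2 mm. A picture is of the moment at which its call begins. There is no depth.
- job.close_job(): hands the job in; it is judged then, once.
Trained networks look in the newest picture that a camera, given by its name, has taken for a name from the list of things; names that differ only in an ending like _2 or _b are one class to them, and where a whole thing is asked for, a point or a joint stands for the part that bears it (a point fixed in the world has none). Each returns a list of dicts, best first, with "confidence" (0 to 1); they miss things now and then, are a little off and sometimes report something else, mostly with a low value. They report only what shows in the picture. A call takes as long as a camera call. They do not tell look-alikes from the thing itself.
- search_frame(camera, thing): "uv" ([column, row] in pixels, amid what is visible of it).
- outline_of(camera, thing): "region" (420x560 bool, what is visible of it) and "uv" ([column, row] in pixels, amid what is visible of it).
- place_of(camera, thing): "uv" ([column, row] in pixels: a listed point, or the origin of a listed thing).
The state is a dict: "time": time; "joint_pos": joint angles; "qvel": joint speeds; "tau": joint torques, N m; "tool_pos": TCP position; "eef_rot": TCP orientation; "wrist_force": force on the tool from outside, world axes, zero at the start; "wrist_torque": the same for the moment, N m; "gripper_width": opening from 0.0 (shut) to 1.0 (fully open); "finger_force": force on a finger pad.
Only numpy, scipy, OpenCV 4.12 (cv2) and the standard library are available. Lean on these libraries where they do the work, as an engineer would, in place of code of your own. Each camera call takes 0.05 s, during which the arm holds its last target. There are 200 camera calls.

### The job

Put the two spent battery cells, those with the red bands, into the clear battery collection jar through its narrow neck, one after the other. Leave the good cell with the green band standing where it is, and leave the jar standing upright in its place.

Things in the scene. Friction and masses are not known exactly. Their poses are not given: they have to be found in the camera images.
- spent_1: Spent round battery cell, 26 mm across and 50 mm tall, black with a red band and a red top. Standing upright on the bench at the start. Round, so any grasp direction serves. Origin at the centre of the cell, 25 mm above the bench; z along its axis, up at the start. About 65 g.
- spent_2: The other spent cell, just like the first: 26 mm across, 50 mm tall, black with a red band and a red top. Standing upright on the bench at the start. Round, so any grasp direction serves. Origin at the centre of the cell, 25 mm above the bench; z along its axis, up at the start. About 65 g.
- fresh: Good cell of the same size (26 by 50 mm), black with a green band and a green top; it stays standing on the bench. Origin at its centre, 25 mm above the bench; z up.
- jar: Loose clear plastic jar, 0.7 kg, 150 mm tall, upright. Body 110 mm across up to 95 mm height, then a shoulder narrowing to a neck from 120 to 150 mm height, open on top: round opening 54 mm across, on the jar's axis, in a yellow collar 72 mm across. Inner floor 5 mm above the bench. A cell let go upright with its lower end in the mouth drops in. Origin: centre of the underside, z up.
Mind the look-alikes: they are no part of the job. Leave any yellow look-alike of the spent_1 alone.

How it is judged:
By the outcome, as a careful person would: the job done as asked, in the order asked, and still so for the second after the job is handed in, with the robot touching nothing.
It also fails if it takes over 51 s, if anything falls off the work surface, if the arm or the gripper's body presses on something with over 40 N, if the wrist force passes 120 N, or if a joint passes its speed limit or range.

## Working session

There is one attempt and no reset: what is moved stays moved. The work goes in short steps, Python scripts to look and compute and a tool call to move; the robot and the scene stay as the last step left them, time stands still between calls to the robot, and variables do not carry over. Pictures are saved under pics/ and viewed, at most 10 in all, crops included, and the job is handed in when it is done.

Besides the shell and the picture viewer there is one more tool, called after "Emit:" in YAML: its name, and indented under it one key for each argument. arm_command: Moves the arm, as the interface text tells. Its arguments: {"type":"object","properties":{"moves":{"type":"array","items":{"type":"array"}},"force":{"type":"number"}},"required":["moves"]}

```bash
mkdir -p pics; cat > h.py <<'E'
import numpy as np, cv2
from rig import r, viewer, job, search_frame, outline_of, place_of
def ray(f,uv):
    K=f["K"];T=f["world_to_cam"];d=np.linalg.inv(K)@[uv[0],uv[1],1.]
    d=np.array([d[0],-d[1],-d[2]]);R=T[:3,:3];return -R.T@T[:3,3],R.T@d
def at(f,uv,z):
    o,d=ray(f,uv);return o+d*(z-o[2])/d[2]
def proj(f,p):
    c=f["world_to_cam"]@np.r_[p,1.];q=f["K"]@[c[0],-c[1],-c[2]];return q[:2]/q[2]
def save(f,n): cv2.imwrite(f"pics/{n}.png",f["frame"][:,:,::-1])
E
python3 - <<'E'
from h import *
s=r.state();print({k:np.round(v,3) for k,v in s.items()})
F={}
for c in("top","scene"):
    f=viewer.grab_frame(c);F[c]=f
    for t,z in(("spent_1",.025),("fresh",.025),("jar",0)):
        for d in place_of(c,t): print(c,t,np.round(d["uv"]),round(d["confidence"],2),np.round(at(f,d["uv"],z),3))
cv2.imwrite("pics/a.png",cv2.resize(np.vstack([F["top"]["frame"],F["scene"]["frame"]])[:,:,::-1],(400,600)))
save(F["top"],"top");save(F["scene"],"scene")
E
```

```text
{'time': np.float64(0.0), 'joint_pos': array([-1.182,  0.707, -0.028,  1.485,  0.022,  0.951, -0.075]), 'qvel': array([-0.001,  0.002, -0.   ,  0.003, -0.001, -0.   ,  0.001]), 'tau': array([ 1.0000e-03, -8.8323e+01,  1.2350e+00, -2.3617e+01,  1.7000e-02,
        7.0000e-03,  0.0000e+00]), 'tool_pos': array([0.24 , 0.522, 0.231]), 'eef_rot': array([ 0.214,  0.977, -0.001, -0.   ]), 'wrist_force': array([-0.237,  0.008, -0.279]), 'wrist_torque': array([-0.007,  0.042, -0.02 ]), 'finger_force': np.float64(0.0), 'gripper_width': np.float64(0.998)}
top spent_1 [179. 247.] 0.74 [ 0.43  -0.003  0.025]
top spent_1 [291. 171.] 0.67 [ 0.607 -0.243  0.025]
top spent_1 [275. 201.] 0.57 [ 0.537 -0.209  0.025]
top spent_1 [280. 229.] 0.44 [ 0.474 -0.223  0.025]
top fresh [244. 258.] 0.58 [ 0.408 -0.145  0.025]
scene spent_1 [278. 236.] 0.85 [ 0.467 -0.215  0.025]
scene spent_1 [191. 188.] 0.77 [ 0.43  -0.002  0.025]
scene spent_1 [303. 212.] 0.67 [ 0.541 -0.204  0.025]
scene spent_1 [340. 201.] 0.56 [ 0.611 -0.233  0.025]
scene fresh [230. 233.] 0.86 [ 0.409 -0.149  0.025]
scene jar [369. 269.] 0.69 [ 0.542 -0.365  0.   ]
```

View pics/top.png

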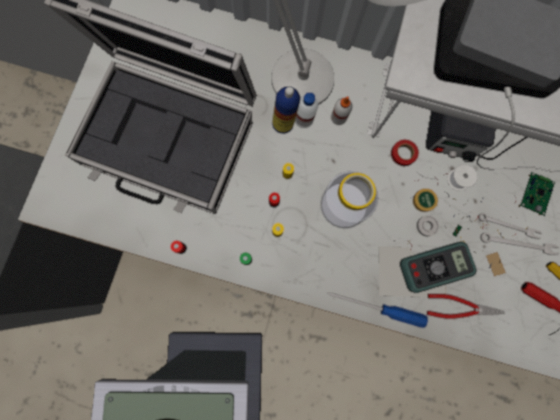

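View pics/scene.png

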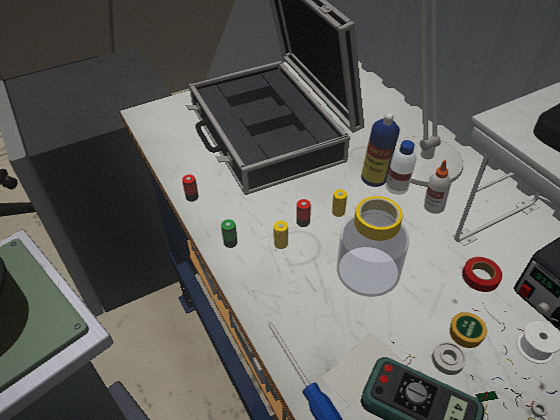

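The top view shows candidates for the spent cell: red (178,246), red (274,199), yellow (288,170) and yellow (278,229). The green one at (246,258) is the good cell. The jar collar is at (357,191). I choose the two reds; the yellows are look-alikes. Next I refine the positions and check them in one crop.

```bash
python3 - <<'E'
from h import *
from scipy.spatial.transform import Rotation as R
F={}
for c in("top","scene"):
    f=viewer.grab_frame(c);F[c]=f;im=f["frame"]
    hsv=cv2.cvtColor(im,cv2.COLOR_RGB2HSV)
    for nm,lo,hi in(("red",0,8),("red",172,180),("yel",22,32),("grn",45,85)):
        m=cv2.inRange(hsv,(lo,130,60),(hi,255,255))
        m=cv2.morphologyEx(m,cv2.MORPH_CLOSE,np.ones((3,3)))
        n,l,st,ce=cv2.connectedComponentsWithStats(m)
        for i in range(1,n):
            if 25<st[i,4] and 150<ce[i,0]<410 and 150<ce[i,1]<300: print(c,nm,ce[i].round(1),st[i],at(f,ce[i],.05).round(3),at(f,st[i,:2]+st[i,2:4]/2,.15).round(3))
f=F["top"]
for n,uv in(("caseR",(213,207)),("case L",(72,155)),("handle",(140,200)),("latch",(172,203))): print(n,at(f,uv,.08).round(3),at(f,uv,0).round(3))
p=F["top"]["frame"][140:280,150:400];q=F["scene"]["frame"][150:290,165:415]
cv2.imwrite("pics/crop.png",cv2.resize(np.vstack([p,q])[:,:,::-1],None,fx=2.1,fy=2.1,interpolation=cv2.INTER_CUBIC))
print(R.from_quat(r.state()["eef_rot"]).as_matrix().round(3))
E
```

```text
top red [404.1 152.6] [392 140  26  25 307] [ 0.65  -0.496  0.05 ] [ 0.615 -0.463  0.15 ]
top red [273.8 198.9] [269 193  11  13  92] [ 0.536 -0.206  0.05 ] [ 0.513 -0.207  0.15 ]
top red [177.2 246.6] [171 241  13  12 106] [ 0.428 -0.005  0.05 ] [ 0.418 -0.029  0.15 ]
top yel [287.8 170.2] [283 163  11  15 121] [ 0.602 -0.236  0.05 ] [ 0.572 -0.233  0.15 ]
top yel [355.  193.3] [339 173  37  36 281] [ 0.553 -0.384  0.05 ] [ 0.534 -0.367  0.15 ]
top yel [277.5 229.4] [273 223  11  13  97] [ 0.47  -0.216  0.05 ] [ 0.456 -0.215  0.15 ]
top grn [245.9 258.8] [241 254  10  10  54] [ 0.406 -0.15   0.05 ] [ 0.399 -0.156  0.15 ]
scene red [387.  150.5] [381 149  11   7  27] [ 0.77 -0.22  0.05] [ 0.657 -0.288  0.15 ]
scene red [189.3 184.4] [182 175  15  20 206] [ 0.421 -0.017  0.05 ] [ 0.366 -0.115  0.15 ]
scene red [303.1 209.3] [297 199  14  21 235] [ 0.528 -0.216  0.05 ] [ 0.458 -0.283  0.15 ]
scene red [189.4 187.2] [184 183  13  12  39] [ 0.416 -0.023  0.05 ] [ 0.361 -0.123  0.15 ]
scene yel [374.1 169.9] [362 153  27  30 454] [ 0.705 -0.239  0.05 ] [ 0.612 -0.3    0.15 ]
scene yel [339.1 202.5] [333 189  14  28 310] [ 0.588 -0.251  0.05 ] [ 0.508 -0.313  0.15 ]
scene yel [377.1 224. ] [355 196  48  45 798] [ 0.595 -0.333  0.05 ] [ 0.525 -0.376  0.15 ]
scene yel [280.6 234.4] [274 221  14  28 340] [ 0.457 -0.231  0.05 ] [ 0.397 -0.296  0.15 ]
scene grn [228.  224.4] [222 220  13  10  89] [ 0.407 -0.149  0.05 ] [ 0.355 -0.227  0.15 ]
caseR [ 0.509 -0.08   0.08 ] [ 0.524 -0.069  0.   ]
case L [0.613 0.222 0.08 ] [0.638 0.263 0.   ]
handle [0.52  0.071 0.08 ] [0.536 0.097 0.   ]
latch [0.515 0.005 0.08 ] [0.531 0.025 0.   ]
[[-0.909  0.418 -0.   ]
 [ 0.418  0.909 -0.   ]
 [ 0.    -0.    -1.   ]]
```

View pics/crop.png

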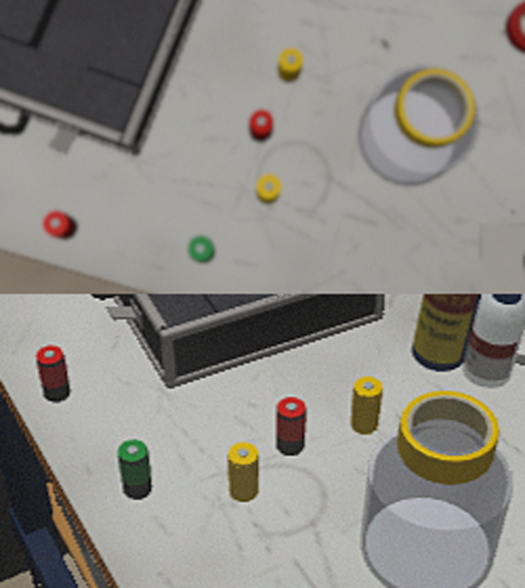

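The crop confirms it: the two reds are black with a red band and top, near (178,246) and (274,199). The yellows are all-yellow look-alikes. Spent A is at (0.430,-0.004), spent B at (0.538,-0.206) and the jar axis at about (0.536,-0.367). The current tool yaw clears the neighbouring objects, so I keep it.

Emit:
arm_command:
  moves:
    - [[-30,-30,0],[0,0,0],-0.4]
    - [[-62,-63,0],[0,0,0],-0.4]
    - [[-95,-96,0],[0,0,0],-0.4]
    - [[-128,-130,0],[0,0,0],-0.4]
    - [[-160,-163,0],[0,0,0],-0.4]
  force: 40

```text
time: 1.0
tool_pos: [0.3177, 0.3057, 0.2314]
eef_rot: [0.214, 0.977, 0.0, 0.0]
wrist_force: [1.5, 0.3, 0.1]
gripper_width: 0.7
finger_force: 0.0
```

Emit:
arm_command:
  moves:
    - [[-32,-33,0],[0,0,0],-0.4]
    - [[-64,-65,0],[0,0,0],-0.4]
    - [[-96,-98,0],[0,0,0],-0.4]
    - [[-128,-130,0],[0,0,0],-0.4]
    - [[-160,-163,0],[0,0,0],-0.4]

```text
time: 1.5
tool_pos: [0.3951, 0.0909, 0.2315]
eef_rot: [0.214, 0.977, 0.0, 0.0]
wrist_force: [2.6, -0.2, -1.2]
gripper_width: 0.698
finger_force: 0.0
```

Emit:
arm_command:
  moves:
    - [[-25,-25,20],[0,0,0],-0.4]
    - [[-50,-50,45],[0,0,0],-0.4]
    - [[-72,-72,70],[0,0,0],-0.4]
    - [[-72,-72,90],[0,0,0],-0.4]
    - [[-72,-72,100],[0,0,0],-0.4]

```text
time: 2.0
tool_pos: [0.4298, -0.0037, 0.1299]
eef_rot: [0.215, 0.977, -0.0, -0.001]
wrist_force: [0.2, 0.1, 0.2]
gripper_width: 0.697
finger_force: 0.0
```

```bash
cat >> h.py <<'E'
from scipy.spatial.transform import Rotation as R
def togo(p):
    s=r.state();return 1000*R.from_quat(s["eef_rot"]).as_matrix().T@(np.array(p)-s["tool_pos"])
E
python3 - <<'E'
from h import *
f=viewer.grab_frame("wrist");save(f,"w1")
for d in place_of("wrist","spent_1"): print(np.round(d["uv"]),round(d["confidence"],2),at(f,d["uv"],.025).round(4))
for d in outline_of("wrist","spent_1"):
    print(np.round(d["uv"]),d["region"].sum(),at(f,d["uv"],.05).round(4))
print(r.state()["tool_pos"],proj(f,[.43,-.004,.05]))
E
```

```text
[131. 398.] 0.93 [ 0.541 -0.21   0.025]
[282. 211.] 1456 [ 0.4268 -0.0011  0.05  ]
[132. 401.] 1338 [ 0.527  -0.1873  0.05  ]
[ 0.42993442 -0.00285025  0.13119038] [280.30153424 216.33055954]
```

View pics/w1.png

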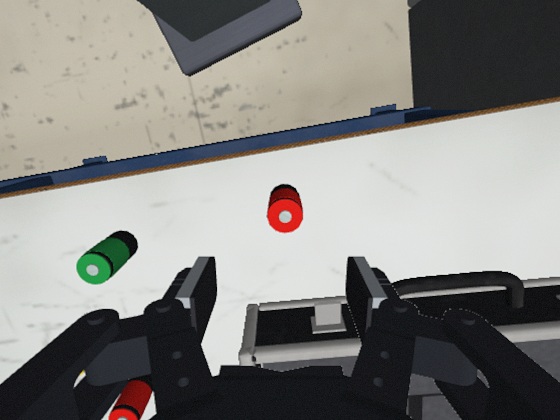

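The wrist view shows spent A's top at (285,216), about 5 px (3–4 mm) along tool +y from where I predicted. I correct for that, descend and grip.

Emit:
arm_command:
  moves:
    - [[0,3,30],[0,0,0],-0.4]
    - [[0,3,60],[0,0,0],-0.4]
    - [[0,3,85],[0,0,0],-0.4]
    - [[0,3,103],[0,0,0],-0.4]
    - [[0,3,113],[0,0,0],-0.4]

```text
time: 2.65
tool_pos: [0.4314, 0.0, 0.0178]
eef_rot: [0.214, 0.977, -0.0, -0.0]
wrist_force: [0.3, 0.7, 0.2]
gripper_width: 0.695
finger_force: 0.0
```

Emit:
arm_command:
  moves:
    - [[0,0,0],[0,0,0],0.2]
    - [[0,0,0],[0,0,0],0.5]
    - [[0,0,0],[0,0,0],1]
    - [[0,0,0],[0,0,0],1]
    - [[0,0,0],[0,0,0],1]

```text
time: 3.15
tool_pos: [0.4317, -0.0002, 0.0194]
eef_rot: [0.214, 0.977, 0.0, 0.001]
wrist_force: [-0.4, -0.4, 6.7]
gripper_width: 0.294
finger_force: 38.9
```

Emit:
arm_command:
  moves:
    - [[0,0,0],[0,0,0],1]
    - [[0,0,-15],[0,0,0],1]
    - [[0,0,-50],[0,0,0],1]
    - [[0,0,-95],[0,0,0],1]
    - [[0,0,-140],[0,0,0],1]

```text
time: 3.65
tool_pos: [0.4309, -0.0003, 0.1608]
eef_rot: [0.214, 0.977, -0.0, 0.0]
wrist_force: [0.9, -1.4, -0.8]
gripper_width: 0.296
finger_force: 39.4
```

Emit:
arm_command:
  moves:
    - [[-15,-17,-30],[0,0,0],1]
    - [[-40,-47,-60],[0,0,0],1]
    - [[-68,-79,-80],[0,0,0],1]
    - [[-96,-112,-80],[0,0,0],1]
    - [[-125,-145,-80],[0,0,0],1]

```text
time: 4.15
tool_pos: [0.4844, -0.1861, 0.2401]
eef_rot: [0.214, 0.977, -0.0, 0.001]
wrist_force: [1.2, 0.8, -1.0]
gripper_width: 0.291
finger_force: 39.5
```

Emit:
arm_command:
  moves:
    - [[-28,-33,0],[0,0,0],1]
    - [[-56,-66,0],[0,0,0],1]
    - [[-84,-98,0],[0,0,0],1]
    - [[-110,-129,0],[0,0,0],1]
    - [[-124,-145,0],[0,0,0],1]

```text
time: 4.65
tool_pos: [0.5357, -0.3709, 0.2391]
eef_rot: [0.215, 0.977, -0.001, 0.0]
wrist_force: [-0.4, 1.2, -1.1]
gripper_width: 0.293
finger_force: 39.5
```

```bash
python3 - <<'E'
from h import *
f=viewer.grab_frame("wrist");g=viewer.grab_frame("scene")
s=r.state();print(s["time"],s["tool_pos"],s["finger_force"])
cv2.imwrite("pics/w2.png",cv2.resize(np.hstack([f["frame"],g["frame"]])[:,:,::-1],(800,300)))
save(f,"w2f")
for n,h in(("wrist",f),("scene",g)):
    for d in place_of(n,"jar"): print(n,np.round(d["uv"]),round(d["confidence"],2),at(h,d["uv"],0).round(4))
    print(proj(h,[.536,-.367,.15]))
    m=cv2.inRange(cv2.cvtColor(h["frame"],cv2.COLOR_RGB2HSV),(20,130,60),(34,255,255))
    _,l,st,ce=cv2.connectedComponentsWithStats(m)
    for q in st[1:]:
        if q[4]>100: print(n,q)
E
```

```text
4.75 [ 0.53569824 -0.37041671  0.23852519] 39.4627046585083
wrist [283. 173.] 0.6 [ 0.5362 -0.368   0.    ]
[285.54491263 210.09451719]
wrist [379  37  42  35 940]
wrist [ 239  159   97   94 1755]
wrist [402 172  40  32 794]
wrist [125 228  49  45 784]
wrist [ 436  251   66   55 1535]
scene [370. 272.] 0.63 [ 0.5373 -0.3724  0.    ]
[378.84819884 211.77796697]
scene [362 153  19  30 311]
scene [333 189  14  28 308]
scene [355 196  48  45 797]
scene [274 221  14  28 317]
scene [450 313  23  34 162]
scene [467 315  20  30 120]
```

View pics/w2.png

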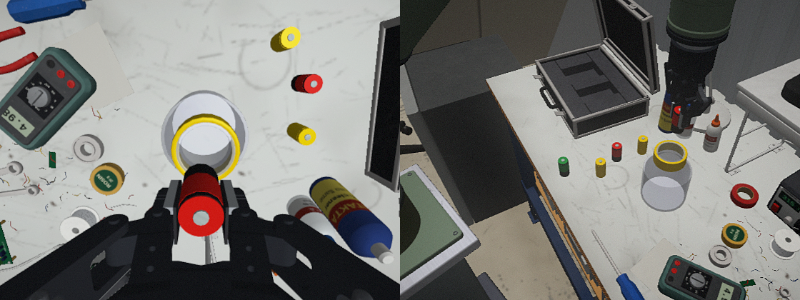

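The wrist view shows the collar ring centred at about (287,207), against a predicted (285,210), so the cell is over the mouth to within 2–3 mm. I lower it and let go.

Emit:
arm_command:
  moves:
    - [[0,1,25],[0,0,0],1]
    - [[0,1,48],[0,0,0],1]
    - [[0,1,68],[0,0,0],1]
    - [[0,1,80],[0,0,0],1]
    - [[0,1,82],[0,0,0],1]

```text
time: 5.35
tool_pos: [0.5367, -0.366, 0.1559]
eef_rot: [0.213, 0.977, 0.0, -0.001]
wrist_force: [-1.0, 0.1, -0.3]
gripper_width: 0.294
finger_force: 39.5
```

Emit:
arm_command:
  moves:
    - [[0,0,0],[0,0,0],1]
    - [[0,0,0],[0,0,0],0.1]
    - [[0,0,0],[0,0,0],-0.2]
    - [[0,0,0],[0,0,0],-0.4]
    - [[0,0,0],[0,0,0],-0.4]

```text
time: 5.85
tool_pos: [0.537, -0.3668, 0.1566]
eef_rot: [0.214, 0.977, -0.0, 0.0]
wrist_force: [-0.4, 1.1, 0.7]
gripper_width: 0.698
finger_force: 0.0
```

Emit:
arm_command:
  moves:
    - [[0,0,-15],[0,0,0],-0.4]
    - [[0,0,-40],[0,0,0],-0.4]
    - [[0,0,-60],[0,0,0],-0.4]
    - [[5,25,-70],[0,0,0],-0.4]
    - [[15,60,-70],[0,0,0],-0.4]

```text
time: 6.35
tool_pos: [0.5484, -0.3069, 0.2276]
eef_rot: [0.215, 0.977, -0.001, 0.001]
wrist_force: [2.0, 1.0, -0.6]
gripper_width: 0.698
finger_force: 0.0
```

```bash
python3 - <<'E'
from h import *
g=viewer.grab_frame("scene");s=r.state();print(s["time"],s["tool_pos"],s["wrist_force"])
print([(np.round(d["uv"]),round(d["confidence"],2)) for d in place_of("scene","spent_1")])
print([(np.round(d["uv"]),at(g,d["uv"],0).round(3)) for d in place_of("scene","jar")])
print(togo([.539,-.206,.13]))
cv2.imwrite("pics/s2.png",cv2.resize(g["frame"][90:310,160:480,::-1],None,fx=2,fy=2))
E
```

```text
6.4 [ 0.5503694  -0.29885457  0.22729897] [ 1.72701034  9.5111669  -0.16889122]
[(array([281., 235.]), 0.85), (array([305., 211.]), 0.79), (array([340., 202.]), 0.63)]
[(array([368., 271.]), array([ 0.536, -0.367,  0.   ]))]
[49.83815094 84.83906493 96.90582718]
```

View pics/s2.png

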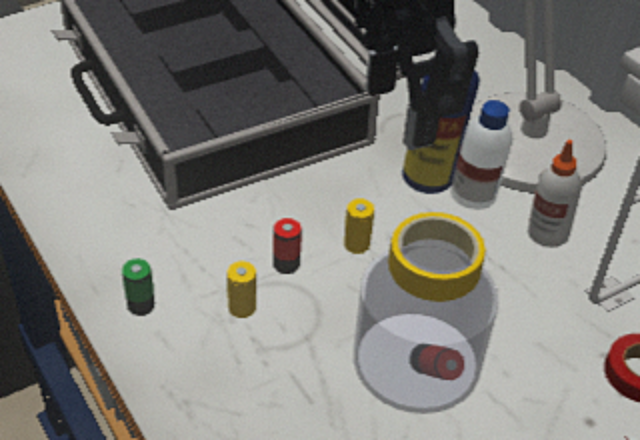

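The scene crop shows the first cell lying inside the upright jar at about (437,362). Now the second.

Emit:
arm_command:
  moves:
    - [[15,26,20],[0,0,0],-0.4]
    - [[30,54,45],[0,0,0],-0.4]
    - [[45,78,70],[0,0,0],-0.4]
    - [[50,87,90],[0,0,0],-0.4]
    - [[50,87,96],[0,0,0],-0.4]

```text
time: 7.0
tool_pos: [0.5387, -0.2051, 0.1288]
eef_rot: [0.213, 0.977, 0.0, -0.001]
wrist_force: [0.7, -0.6, 0.1]
gripper_width: 0.701
finger_force: 0.0
```

```bash
python3 - <<'E'
from h import *
f=viewer.grab_frame("wrist");save(f,"w3");s=r.state();print(s["time"],s["tool_pos"])
hsv=cv2.cvtColor(f["frame"],cv2.COLOR_RGB2HSV)
m=cv2.inRange(hsv,(0,150,200),(8,255,255))|cv2.inRange(hsv,(172,150,200),(180,255,255))
_,l,st,ce=cv2.connectedComponentsWithStats(m)
for q,c in zip(st[1:],ce[1:]):
    if q[4]>200: print(q,c,at(f,c,.05).round(4))
print(proj(f,[.539,-.206,.05]))
for d in outline_of("wrist","spent_1"): print(np.round(d["uv"]),at(f,d["uv"],.03).round(3))
E
```

```text
7.05 [ 0.53876788 -0.20647802  0.12896975]
[265 204  33  32 485] [282.01649485 217.43298969] [ 0.5397 -0.2044  0.05  ]
[279.44619593 217.44439716]
[226. 135.] [ 0.473 -0.218  0.03 ]
[284. 296.] [ 0.608 -0.234  0.03 ]
[281. 216.] [ 0.544 -0.207  0.03 ]
```

View pics/w3.png

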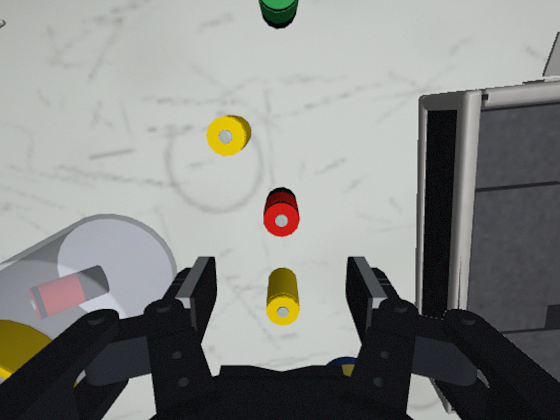

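The wrist view shows the red top at (282,219) between the pads, with yellow cells at (228,135) and (283,297) clear of the finger paths. I shift 2 mm, descend and grip.

Emit:
arm_command:
  moves:
    - [[0,2,30],[0,0,0],-0.4]
    - [[0,2,60],[0,0,0],-0.4]
    - [[0,2,85],[0,0,0],-0.4]
    - [[0,2,103],[0,0,0],-0.4]
    - [[0,2,112],[0,0,0],-0.4]

```text
time: 7.6
tool_pos: [0.54, -0.2057, 0.0178]
eef_rot: [0.214, 0.977, -0.0, -0.0]
wrist_force: [-0.6, 0.3, 0.7]
gripper_width: 0.701
finger_force: 0.0
```

Emit:
arm_command:
  moves:
    - [[0,0,0],[0,0,0],0.2]
    - [[0,0,0],[0,0,0],0.5]
    - [[0,0,0],[0,0,0],1]
    - [[0,0,0],[0,0,0],1]
    - [[0,0,0],[0,0,0],1]

```text
time: 8.1
tool_pos: [0.5406, -0.2049, 0.0196]
eef_rot: [0.214, 0.977, -0.0, 0.001]
wrist_force: [-1.2, -1.7, 8.5]
gripper_width: 0.291
finger_force: 39.4
```

Emit:
arm_command:
  moves:
    - [[0,0,0],[0,0,0],1]
    - [[0,0,-15],[0,0,0],1]
    - [[0,0,-50],[0,0,0],1]
    - [[0,0,-95],[0,0,0],1]
    - [[0,0,-140],[0,0,0],1]

```text
time: 8.6
tool_pos: [0.5398, -0.204, 0.1613]
eef_rot: [0.214, 0.977, 0.0, 0.0]
wrist_force: [0.6, 0.4, -0.4]
gripper_width: 0.292
finger_force: 39.4
```

Emit:
arm_command:
  moves:
    - [[0,0,-40],[0,0,0],1]
    - [[0,0,-70],[0,0,0],1]
    - [[0,0,-80],[0,0,0],1]
    - [[0,0,-80],[0,0,0],1]

```text
time: 9.0
tool_pos: [0.5403, -0.2043, 0.2402]
eef_rot: [0.214, 0.977, -0.0, 0.001]
wrist_force: [0.4, -0.1, -0.9]
gripper_width: 0.294
finger_force: 39.4
```

```bash
python3 - <<'E'
from h import *
print(r.state()["tool_pos"],togo([.537,-.3668,.24]))
E
```

```text
[ 0.54027632 -0.2042771   0.24019854] [ -64.89863249 -149.03865202    0.33827161]
```

Emit:
arm_command:
  moves:
    - [[-13,-30,0],[0,0,0],1]
    - [[-28,-64,0],[0,0,0],1]
    - [[-43,-98,0],[0,0,0],1]
    - [[-56,-129,0],[0,0,0],1]
    - [[-65,-148,0],[0,0,0],1]

```text
time: 9.5
tool_pos: [0.536, -0.3682, 0.2368]
eef_rot: [0.215, 0.977, -0.0, -0.001]
wrist_force: [-0.1, 0.9, -0.4]
gripper_width: 0.29
finger_force: 39.4
```

Emit:
arm_command:
  moves:
    - [[0,0,0],[0,0,0],1]
    - [[0,0,25],[0,0,0],1]
    - [[0,0,52],[0,0,0],1]
    - [[0,0,76],[0,0,0],1]
    - [[0,0,83],[0,0,0],1]

```text
time: 10.0
tool_pos: [0.5363, -0.3645, 0.1523]
eef_rot: [0.213, 0.977, 0.001, -0.002]
wrist_force: [-0.2, 1.0, -0.3]
gripper_width: 0.29
finger_force: 39.4
```

Emit:
arm_command:
  moves:
    - [[0,0,-1],[0,0,0],1]
    - [[0,0,-1],[0,0,0],1]
    - [[0,0,-1],[0,0,0],0.1]
    - [[0,0,-1],[0,0,0],-0.3]
    - [[0,0,-1],[0,0,0],-0.4]

```text
time: 10.5
tool_pos: [0.5374, -0.3659, 0.1569]
eef_rot: [0.214, 0.977, -0.0, 0.0]
wrist_force: [0.3, 0.4, 0.2]
gripper_width: 0.7
finger_force: 0.0
```

Emit:
arm_command:
  moves:
    - [[0,0,0],[0,0,0],-0.4]
    - [[0,0,-20],[0,0,0],-0.4]
    - [[0,0,-55],[0,0,0],-0.4]
    - [[0,0,-90],[0,0,0],-0.4]
    - [[0,0,-110],[0,0,0],-0.4]

```text
time: 11.0
tool_pos: [0.5377, -0.366, 0.2692]
eef_rot: [0.214, 0.977, -0.0, 0.001]
wrist_force: [0.4, -1.0, -0.0]
gripper_width: 0.698
finger_force: 0.0
```

Emit:
arm_command:
  moves:
    - [[10,25,0],[0,0,0],-0.4]
    - [[25,60,0],[0,0,0],-0.4]
    - [[40,95,0],[0,0,0],-0.4]
    - [[40,95,0],[0,0,0],-0.4]
    - [[40,95,0],[0,0,0],-0.4]

```text
time: 11.5
tool_pos: [0.5408, -0.2624, 0.2667]
eef_rot: [0.213, 0.977, -0.0, 0.0]
wrist_force: [0.2, -0.4, 0.2]
gripper_width: 0.698
finger_force: 0.0
```

```bash
python3 - <<'E'
from h import *
g=viewer.grab_frame("scene");s=r.state();print(s["time"],s["tool_pos"],s["wrist_force"])
print([(np.round(d["uv"]),at(g,d["uv"],0).round(3)) for d in place_of("scene","jar")],[np.round(d["uv"]) for d in place_of("scene","fresh")])
cv2.imwrite("pics/s3.png",cv2.resize(g["frame"][90:310,160:480,::-1],None,fx=2,fy=2))
E
```

```text
11.55 [ 0.5405967  -0.26333203  0.2664846 ] [-0.63025348 -0.61040959 -0.46346965]
[(array([367., 270.]), array([ 0.538, -0.364, -0.   ]))] [array([230., 233.])]
```

View pics/s3.png

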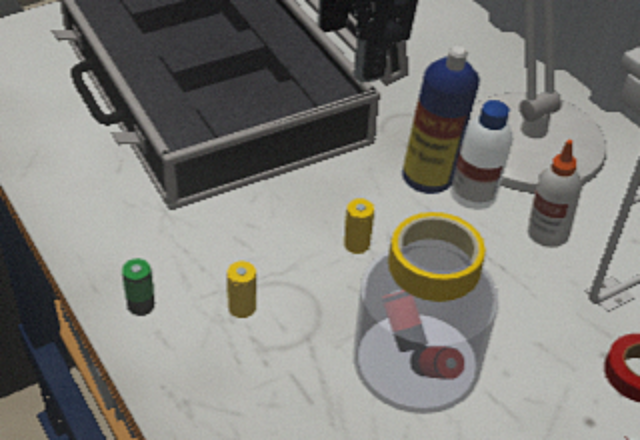

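Both red cells are in the upright jar, at about (405,320) and (437,362). The green cell still stands at (138,287), the yellows are untouched and the gripper is clear, so I hand in.

```bash
python3 -c "
from rig import job
print(job.close_job())"
```

```text
the job is handed in; nothing more can be done
None
```

Both spent cells are in the jar, which still stands upright in its place; the good cell and the yellow look-alikes were not touched, and I handed the job in at about 11.6 s.

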